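Release a polished pan from the left-hand screw and nest it on the stack

ROBOT

A 6-joint arm with a two-finger parallel gripper is mounted at the origin on the work surface. World frame = base frame: x ahead of the robot, y to its left, z up, the work surface at z = 0. Lengths are in m, angles in rad, forces in N, time in s.
With the tool pointing down it reaches from about 0.3 to 0.85 m from the base axis. Payload 4.2 kg.
Tool frame: the origin (TCP) lies midway between the tips of the shut fingers; the grasp point (between the pads) lies 19 mm behind it (robot.tcp_to_grasp is the distance from the TCP to the grasp point, in m); z points along the fingers, y is the line along which they close (so a half turn about z gives the same grasp; the last joint's range is limited). The gripper opens to 91 mm and grips with 3 to 60 N. Pads are 32 mm wide; open, the fingers measure 118 mm over their backs; the gripper's body (76 mm by 178 mm) begins 60 mm behind the grasp point.
Start: joints at [-1.146, 0.32, 1.565, -0, 1.257, -0.02], TCP at [0.247, -0.519, 0.214] pointing down, gripper open.
Joint ranges: [-3.11, 3.11], [-0.84, 2.01], [0.21, 2.61], [-1.34, 4.49], [0.05, 2.63], [-2.56, 2.56]. Speed limits (rad/s): [2.57, 2.57, 3.14, 3.14, 3.14, 3.14].

INTERFACE

Orientations are given as a rotation vector (axis times angle).
In Python, from plant import robot gives the robot as it stands. The module is installed in compiled form; this text tells all that it offers.
- The arm moves only by the tool arm_command, never from a script. Its argument "plan" is text: rows parted by semicolons, each of 6 numbers parted by spaces: the shift along the tool's x, y, z in units of 0.5 m (1.0 is 0.5 m), then the turn, a rotation vector about the tool's x, y, z in units of pi rad (1.0 is pi rad). In form: dx dy dz wx wy wz; .... A call has 1 to 5 rows; each row is the pose to reach, as a shift and turn from the pose commanded when the call began, along the tool's axes at that moment, turning the shorter way round; what a row does not reach only later rows make up. A row lasts 1/12 s, in which the tool goes at most 41.7 mm and 7.16 degrees, less where a joint would pass 70% of its speed; a pose out of reach is approached as far as the arm can. A call with a number of a shift or a turn outside -1 to 1 is refused whole. A call with a gripper value outside its range is refused whole. "claw" is the closure in counts, from 0 (fully open) to 255 (shut), set as the call begins (left out, the last holds). The fingers move at their own pace and stop on an object; the grip force is fixed at half the most. Time passes only in rows, so rows that repeat a pose let the fingers close. It gives the time, the measured TCP pose, the force, the opening and the grip force at its end, in the units of the state.
- robot.observe(): the state, without advancing time (a new reading comes with each control period).
- robot.capture(name): name is "scene" or "top"; returns a dict with "image" (420x560x3 uint8, red, green, blue), "depth" (420x560 float32, m along the optical axis (not along the pixel's ray), 0 where there is no reading), "fx", "fy", "cx", "cy" (pixels), "eye" and "rotation" of the camera in the world. Camera axes: x right, y down, z forward; pixel columns grow to the right and rows downward; lengths in m; the calibration is good to about 2 mm. A picture is of the moment at which its call begins.
- robot.hand_in(): hands the job in; it is judged then, once.
Trained networks look in a picture, given as the dict that the camera call returned (one of the last four; its "shot" number tells which), for a name from the list of things; names that differ only in an ending like _2 or _b are one class to them, and where a whole thing is asked for, a point or a joint stands for the part that bears it (a point fixed in the world has none). Each returns a list of dicts, best first, with "score" (0 to 1); they miss things now and then, are a little off and sometimes report something else, mostly with a low value. They report only what shows in the picture. A call takes as long as a camera call. They do not tell look-alikes from the thing itself.
- robot.spot_in(picture, query): "uv" ([column, row] in pixels, amid what is visible of it).
The state is a dict: "time_s": time; "joint_positions": joint angles; "qd": joint speeds; "tau": joint torques, N m; "ee_pos": TCP position; "tool_rot": TCP orientation; "contact_force": force on the tool from outside, world axes, zero at the start; "torque": the same for the moment, N m; "finger_gap": opening from 0.0 (shut) to 1.0 (fully open); "gripper_force": force on a finger pad.
Only numpy, scipy, OpenCV 4.12 (cv2) and the standard library are available. Lean on these libraries where they do the work, as an engineer would, in place of code of your own. Each camera call takes 0.05 s, during which the arm holds its last target. There are 200 camera calls.

TASK

The brass pan in the holding jig is polished: unscrew the jig's bar-headed screw until its pin is up out of the pan's lug - it has a left-hand thread, so it loosens clockwise seen from above; do not turn it tighter. Then draw the pan out by its handle and set it gently into the two stacked pans, level and fully nested, with its handle fanned out beside theirs by about the same step as between those two, so that it lies over neither. Leave the stack where it stands, do not disturb the bells, tin and wooden chuck nearby, and let go of everything.

Things in the scene. Friction and masses are not known exactly. Their poses are not given: they have to be found in the camera images.
- screw (a joint): angle of the jig's screw (rad). LEFT-HAND thread: clockwise seen from above loosens it, makes the value grow and raises screw, pin and bar 3.82 mm per rad. 0 = tight; starts at 0 to 0.6. The pin leaves the pan's lug at 2.62; upper stop 3.6 (pin 3.7 mm clear), lower stop -0.3. Counter-clockwise clamps harder; below -0.15 is overtightened. Friction about 0.1 N m; stays where left
- bar_center (a point): centre of the screw's plain steel bar handle, on the screw's axis: bar 90 mm long along this frame's x, 14 mm wide (y), 26 mm high (z), its centre 145 mm above the table when the joint is 0. The frame turns and rises with the bar. Below the bar is a 30 mm wide collar, then the jig's arm and its boss, top 118 mm above the table
- jig_pad (a point): grey steel C-shaped jig fixed to the table: middle of its wooden pad's top, 12 mm above the table, under the held pan's centre. x points to the screw's axis, 72 mm along. Base plate x -63 to 127, y +-55. Anvil under the lug: top 52 mm up, x 60 to 120. Arm over it: x 54 to 120, y +-22, 90 to 112 mm up; column x 96 to 120. Open towards -x: draw the pan level that way at least 45 mm, then lift
- pan_grip (a point): the pan to be moved: the middle of its handle (90 mm from the pan's axis, half-way up), the place to grip it; in the jig at the start, 59.5 mm above the table. Axes as those of pan_mid. The handle is a straight level brass bar, 16 mm wide, 15 mm high, from 52 to 124 mm from the axis. Pan 0.2 to 0.4 kg, most of it in the bowl
- pan_mid (a point): the same pan: on its axis, 24 mm above its underside. z up, handle along -x, pierced lug along +x. Bowl a cone, outside diameter 60 mm at the foot, 110 mm at the rim, 48 mm high, floor 12 mm thick, wall 3 mm. Handle spans 40 to 55 mm above the underside. Lug: flat plate x 52 to 90, 36 mm wide, 40 to 50 mm above the underside; in its 20 mm hole at x = 72 mm stands the jig's 13 mm pin
- pan_tip (a point): the end of the same pan's handle: on its centre line, 120 mm from the pan's axis
- pan_top_mid (a point): the upper pan of the stack of two, of the same shape as the pan (axes and point likewise). A pan nested in another rests on its floor, 12 mm higher, with about 3 mm of play at the side; it cannot seat with its handle over another handle. The moved pan must end nested in this one
- pan_top_tip (a point): end of the upper stacked pan's handle, 120 mm from its axis
- pan_low_mid (a point): the lower pan of the stack, the same shape, standing on a 14 mm wooden board fixed to the table. The upper pan's handle is turned 0.55 to 0.75 rad counter-clockwise (seen from above) from this one's
- pan_low_tip (a point): end of the lower stacked pan's handle, 120 mm from its axis
- pan: the pan to be moved; origin at the centre of its underside, axes as pan_mid
- pan_top: the upper stacked pan; origin at the centre of its underside
- bells_mid (a point): bystander: a stack of brass bells, 84 mm wide, 128 mm high; point 60 mm up its axis
- tin_mid (a point): bystander: a polish tin, 70 mm wide, 85 mm high; point 42 mm up its axis
- chuck_mid (a point): bystander: a turned wooden chuck, 84 mm wide, 60 mm high; point 30 mm up its axis
Not all that is in view belongs to the job. Leave any black or pink look-alike of the pan alone.

How it is judged:
By the outcome, as a careful person would: the job done as asked, in the order asked, and still so for the second after the job is handed in, with the robot touching nothing.
It also fails if it takes over 72 s, if anything falls off the work surface, if the arm or the gripper's body presses on something with over 40 N, if the wrist force passes 120 N, or if a joint passes its speed limit or range.

## Working session

There is one attempt and no reset: what is moved stays moved. The work goes in short steps, Python scripts to look and compute and a tool call to move; the robot and the scene stay as the last step left them, time stands still between calls to the robot, and variables do not carry over. Pictures are saved under pics/ and viewed, at most 10 in all, crops included, and the job is handed in when it is done.

Besides the shell and the picture viewer there is one more tool, called after "Emit:" as name(argument=value, ...), one argument or row to a line, values as JSON. arm_command: Moves the arm, as the interface text tells. Shifts and turns lie within -1 to 1; 1 stands for 0.5 m of shift or pi rad of turn. Its arguments: {"type":"object","properties":{"plan":{"type":"string"},"claw":{"type":"number"}},"required":["plan"]}

```bash
mkdir -p pics; cat > h.py <<'E'
import numpy as np, cv2
from scipy.spatial.transform import Rotation as R
from plant import robot
def cap(n,fn=None):
    c=robot.capture(n)
    if fn: cv2.imwrite('pics/'+fn,cv2.cvtColor(c['image'],cv2.COLOR_RGB2BGR))
    return c
def cloud(c):
    d=c['depth'].astype(float);v,u=np.mgrid[:d.shape[0],:d.shape[1]]
    p=np.stack([(u-c['cx'])/c['fx']*d,(v-c['cy'])/c['fy']*d,d],-1)
    return p@np.array(c['rotation']).T+np.array(c['eye'])
def ray(c,uv,z):
    r=np.array(c['rotation'])@np.array([(uv[0]-c['cx'])/c['fx'],(uv[1]-c['cy'])/c['fy'],1]);e=np.array(c['eye'])
    return e+r*(z-e[2])/r[2]
E
python3 - <<'E'
from h import *
np.set_printoptions(precision=3,suppress=True)
for n in ['top','scene']:
    c=cap(n,n+'0.png');P=cloud(c)
    print(n,c['eye'],c['fx'],np.array(c['rotation']).tolist())
    for q in ['bar_center','jig_pad','pan_grip','pan_mid','pan_tip','pan_top_mid','pan_top_tip','pan_low_tip','bells_mid','tin_mid','chuck_mid']:
        print(q,[(np.round(r['uv']).tolist(),round(r['score'],2),P[int(r['uv'][1]),int(r['uv'][0])].round(3).tolist()) for r in robot.spot_in(c,q)[:3]])
s=robot.observe();print(s)
E
```

```text
Traceback (most recent call last):
  File "h.py", line 11, in cloud
    return p@np.array(c['rotation']).T+np.array(c['eye'])
           ~~~~~~~~~~~~~~~~~~~~~~~~~~~^~~~~~~~~~~~~~~~~~~
ValueError: operands could not be broadcast together with shapes (420,560) (3,)
```

View pics/top0.png

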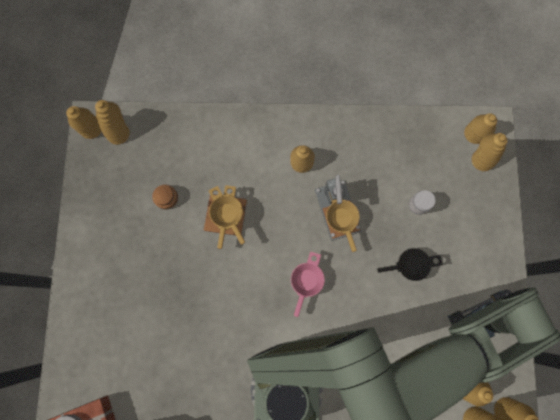

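The top view shows the stack at about (227,212) with handles pointing down, the held pan at (343,217) in the jig with its handle down at (352,245), and pink and black look-alikes. The camera rotation is a rotation vector, so I'll fix the helper.

```bash
sed -i "s/np.array(c\['rotation'\])/R.from_rotvec(c['rotation']).as_matrix()/" h.py
python3 - <<'E'
from h import *
np.set_printoptions(precision=3,suppress=True)
for n in ['top','scene']:
    c=cap(n,n+'1.png');P=cloud(c)
    print(n,c['eye'],c['fx'],c['rotation'])
    for q in ['bar_center','jig_pad','pan_grip','pan_mid','pan_tip','pan_top_mid','pan_top_tip','pan_low_tip','bells_mid','tin_mid','chuck_mid']:
        print(q,[(np.round(r['uv']).tolist(),round(r['score'],2),P[int(r['uv'][1]),int(r['uv'][0])].round(3).tolist()) for r in robot.spot_in(c,q)[:4]])
s=robot.observe();print(s)
E
```

```text
top [ 0.271 -0.002  1.588] 467.9150362411056 [-2.13   2.097 -0.197]
bar_center [([339.0, 189.0], 0.47, [0.624, -0.152, 0.158]), ([227.0, 208.0], 0.25, [0.586, 0.215, 0.035])]
jig_pad [([331.0, 193.0], 0.68, [0.625, -0.131, 0.109])]
pan_grip [([305.0, 281.0], 0.88, [0.271, -0.002, 1.588]), ([414.0, 266.0], 0.87, [0.398, -0.419, 0.013]), ([346.0, 221.0], 0.83, [0.546, -0.192, 0.022])]
pan_mid [([306.0, 279.0], 0.72, [0.349, -0.058, 0.013]), ([413.0, 266.0], 0.62, [0.399, -0.414, 0.007]), ([344.0, 216.0], 0.58, [0.562, -0.181, 0.029])]
pan_tip [([343.0, 218.0], 0.95, [0.557, -0.179, 0.019]), ([306.0, 278.0], 0.9, [0.353, -0.059, 0.007]), ([416.0, 264.0], 0.82, [0.405, -0.427, 0.01])]
pan_top_mid [([224.0, 210.0], 0.58, [0.578, 0.225, 0.038]), ([304.0, 157.0], 0.31, [0.744, -0.042, 0.115])]
pan_top_tip [([227.0, 210.0], 0.86, [0.575, 0.211, 0.036])]
pan_low_tip []
bells_mid [([304.0, 160.0], 0.65, [0.739, -0.042, 0.098]), ([223.0, 228.0], 0.44, [0.509, 0.222, 0.063]), ([342.0, 221.0], 0.41, [0.546, -0.179, 0.019]), ([165.0, 197.0], 0.24, [0.612, 0.419, 0.058])]
tin_mid [([422.0, 204.0], 
[... 1023 characters left out ...]
, 0.057])]
pan_low_tip [([333.0, 253.0], 0.59, [0.636, 0.221, 0.067])]
bells_mid [([230.0, 235.0], 0.94, [0.785, -0.014, 0.081])]
tin_mid [([194.0, 164.0], 0.61, [0.625, -0.413, 0.071])]
chuck_mid [([402.0, 307.0], 0.83, [0.65, 0.443, 0.054])]
{'time_s': 1.25, 'joint_positions': array([-1.146,  0.32 ,  1.565,  0.   ,  1.257, -0.02 ]), 'qd': array([ 0.002, -0.   ,  0.001, -0.002, -0.002, -0.   ]), 'tau': array([ -0.   , -41.236, -23.223,   0.073,   0.038,   0.   ]), 'ee_pos': array([ 0.247, -0.519,  0.214]), 'tool_rot': array([3.064, 0.693, 0.   ]), 'contact_force': array([ 0.055, -0.099, -0.292]), 'torque': array([0.046, 0.025, 0.022]), 'gripper_force': 0.0, 'finger_gap': 1.0023444380778717}
```

View pics/scene1.png

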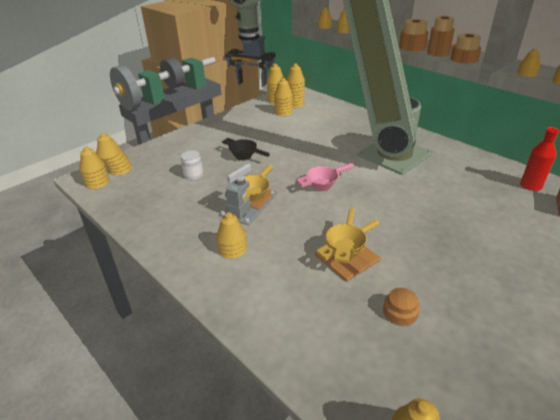

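The scene view confirms the layout: jig with bar at (240,175), held pan (257,185), stack (346,240). Next I'll fit the geometry from colour and depth.

```bash
cat > m.py <<'E'
from h import *
from scipy.optimize import least_squares
np.set_printoptions(precision=3,suppress=True,linewidth=150)
def brass(c):
    h=cv2.cvtColor(c['image'],cv2.COLOR_RGB2HSV); return (h[...,0]>12)&(h[...,0]<28)&(h[...,1]>130)
E
python3 - <<'E'
from m import *
c=cap('top');P=cloud(c);b=brass(c)
h=cv2.cvtColor(c['image'],cv2.COLOR_RGB2HSV)
im=cv2.cvtColor(c['image'],cv2.COLOR_RGB2BGR)
a=cv2.resize(im[165:265,185:265],None,fx=5,fy=5,interpolation=3);d=cv2.resize(im[165:265,300:380],None,fx=5,fy=5,interpolation=3)
cv2.imwrite('pics/crop.png',np.hstack([a,d]))
def fit(c0,zr):
    # rim: backproject brass outline
    near=b&(np.hypot(P[...,0]-c0[0],P[...,1]-c0[1])<.15)
    z=P[...,2][near];print(np.histogram(z,bins=np.arange(0,.12,.005))[0])
for c0 in [(.56,-.18),(.58,.215)]: fit(c0,0)
# bar: points at z>.13
m=(P[...,2]>.135)&(P[...,2]<.2)&(np.hypot(P[...,0]-.63,P[...,1]+.15)<.08)
p=P[m];print(len(p),p.mean(0),np.median(p[:,2]))
for name,(x,y) in dict(bells=(.76,-.03),tin=(.61,-.425),chuck=(.635,.435)).items():
    m=(P[...,2]>.03)&(np.hypot(P[...,0]-x,P[...,1]-y)<.08); print(name,P[m].min(0),P[m].max(0))
v,u=np.where((P[...,2]>.085)&(np.hypot(P[...,0]-.63,P[...,1]+.15)<.09))
for vv in range(v.min(),v.max()+1): print(vv,[(int(x),round(float(P[vv,x,2])*1000)) for x in u[v==vv]])
E
```

```text
[ 2  7 15 33 67 44 26 30 27 20 37 28 10  5  1  0  0  0  0  0  0  0  0]
[ 1 20 78 42  2  4 26 64 49 20 24 45 30 59 47 41 12  1  0  0  0  0  0]
150 [ 0.625 -0.151  0.155] 0.15647862551886826
bells [ 0.72  -0.078  0.031] [0.801 0.001 0.131]
tin [ 0.575 -0.474  0.03 ] [ 0.646 -0.407  0.092]
chuck [0.582 0.392 0.03 ] [0.664 0.471 0.068]
175 [(336, 155), (337, 156), (338, 154), (339, 159)]
176 [(335, 158), (336, 160), (337, 156), (338, 162), (339, 154)]
177 [(335, 150), (336, 154), (337, 161), (338, 154), (339, 157)]
178 [(333, 106), (334, 108), (335, 155), (336, 152), (337, 157), (338, 158), (339, 159)]
179 [(329, 109), (330, 115), (331, 114), (332, 112), (333, 111), (334, 111), (335, 146), (336, 157), (337, 161), (338, 158), (339, 153)]
180 [(327, 109), (328, 114), (329, 115), (330, 107), (331, 111), (332, 113), (333, 114), (334, 107), (335, 148), (336, 157), (337, 157), (338, 160), (339, 157)]
181 [(326, 108), (327, 117), (328, 117), (329, 108), (330, 114), (331, 116), (332, 106), (333, 113), (334, 109), (335, 140), (336, 157), (337, 154), (338, 160), (339, 157), (340, 107)]
182 [(326, 
[... 2663 characters left out ...]
36, 142), (337, 157), (338, 153), (339, 162), (340, 153), (341, 111), (342, 103), (343, 100)]
197 [(331, 98), (332, 110), (333, 115), (334, 113), (335, 110), (336, 138), (337, 158), (338, 157), (339, 156), (340, 162), (341, 158)]
198 [(331, 102), (332, 107), (333, 109), (334, 103), (335, 111), (336, 97), (337, 156), (338, 151), (339, 162), (340, 161), (341, 161)]
199 [(332, 99), (333, 99), (334, 102), (337, 155), (338, 161), (339, 156), (340, 158), (341, 156)]
200 [(337, 157), (338, 160), (339, 160), (340, 154), (341, 158)]
201 [(337, 152), (338, 155), (339, 162), (340, 159), (341, 157)]
202 [(337, 148), (338, 158), (339, 160), (340, 156)]
203 [(337, 131), (338, 143), (339, 139), (340, 141)]
```

View pics/crop.png

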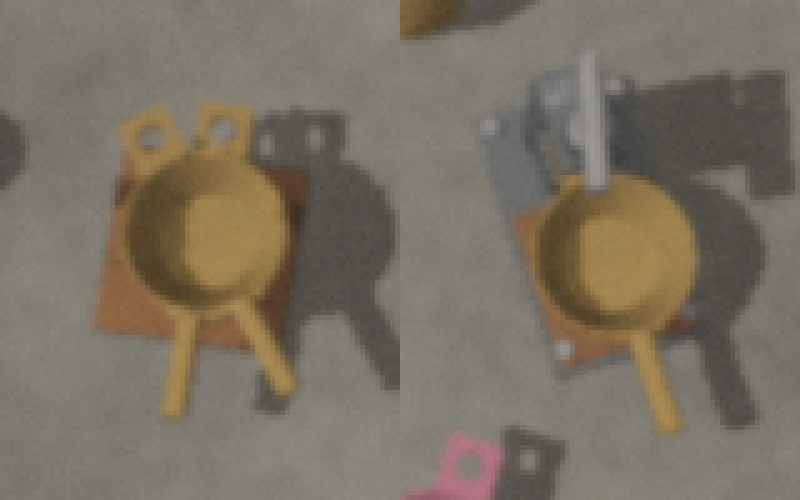

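Crop reading: in the left half the two stacked handles point down at (172,410) and (285,390). The right one is the upper pan, since it is counter-clockwise. In the right half the bar runs vertically at about (593,120) and the held pan's handle ends at (668,425). Next comes a silhouette fit.

```bash
cat >> m.py <<'E'
from scipy.optimize import minimize
S=4
def proj(c,p):
    q=(p-np.array(c['eye']))@R.from_rotvec(c['rotation']).as_matrix()
    return np.stack([q[:,0]/q[:,2]*c['fx']+c['cx'],q[:,1]/q[:,2]*c['fy']+c['cy']],1)
def draw(c,m,x,y,th,zu,lug=True):
    a=np.linspace(0,2*np.pi,60)
    def fill(pts,z):
        w=np.c_[x+np.cos(th)*pts[:,0]-np.sin(th)*pts[:,1],y+np.sin(th)*pts[:,0]+np.cos(th)*pts[:,1],np.full(len(pts),zu+z)]
        cv2.fillPoly(m,[np.int32(np.round((proj(c,w)+.5)*S*16))],1,shift=4)
    fill(.055*np.c_[np.cos(a),np.sin(a)],.048)
    for z in (.040,.055): fill(np.array([[-.05,-.008],[-.124,-.008],[-.124,.008],[-.05,.008]]),z)
    if lug:
        fill(np.array([[.05,-.018],[.09,-.018],[.09,.018],[.05,.018]]),.050)
def fitpans(c,x0,zus,lug,mask=None):
    b=brass(c).astype(np.uint8);b=cv2.resize(b,None,fx=S,fy=S,interpolation=cv2.INTER_NEAREST)
    ctr=proj(c,np.array([[x0[0],x0[1],zus[0]+.05]]))[0]*S
    roi=np.zeros_like(b);cv2.circle(roi,tuple(int(k) for k in ctr),int(.15*c['fx']/1.5*S),1,-1)
    if mask is not None: roi&=1-cv2.resize(mask.astype(np.uint8),None,fx=S,fy=S,interpolation=0)
    def cost(v):
        m=np.zeros_like(b)
        for i,zu in enumerate(zus): draw(c,m,*v[3*i:3*i+3],zu,lug)
        return float(((m!=b)&(roi>0)).sum())/S/S
    best=None
    for k in range(2):
        sim=np.vstack([x0]+[x0+np.eye(len(x0))[i]*(.008 if i%3<2 else .12) for i in range(len(x0))])
        r=minimize(cost,x0,method='Nelder-Mead',options=dict(initial_simplex=sim,maxiter=500,xatol=1e-4,fatol=.05));x0=r.x
    return r.x,r.fun
E
python3 - <<'E'
from m import *
c=cap('top');P=cloud(c)
gray=(P[...,2]>.075)&(np.hypot(P[...,0]-.63,P[...,1]+.15)<.09)
gray=cv2.dilate(gray.astype(np.uint8),np.ones((5,5)))
print('pan',fitpans(c,np.array([.555,-.18,.28]),[.012],False,gray))
print('low,top',fitpans(c,np.array([.575,.215,-.15,.575,.215,.45]),[.014,.026],True))
m=(P[...,2]>.145)&(P[...,2]<.2)&(np.hypot(P[...,0]-.63,P[...,1]+.15)<.08)
v,u=np.where(m);w=np.array([ray(c,(a+.0,b_+.0),.157) for a,b_ in zip(u,v)])
r=cv2.minAreaRect(np.float32(w[:,:2]*1000));print('bar',r,w.mean(0)); 
vx=cv2.fitLine(np.float32(w[:,:2]),cv2.DIST_L2,0,.01,.01).ravel();print(vx,np.arctan2(vx[1],vx[0]))
E
```

```text
pan (array([ 0.552, -0.172,  0.237]), np.float64(643.75))
low,top (array([0.542, 0.218, 0.249, 0.547, 0.212, 0.643]), np.float64(947.375))
bar ((624.350830078125, -151.6077423095703), (90.63714599609375, 14.983773231506348), 4.023900985717773) [ 0.625 -0.152  0.157]
[ 0.998  0.07   0.625 -0.152] 0.069824666
```

```bash
python3 - <<'E'
from m import *
c=cap('top')
h=cv2.cvtColor(c['image'],cv2.COLOR_RGB2HSV)
for n,u,v in [('floor',227,213),('dark',214,214),('rim',240,212),('handle',220,238),('board',209,225),('board2',242,230),('table',260,250),('lug',214,190),('shad',255,212),('panhandle',352,245),('pandark',331,215),('jigboard',336,233)]:
    print(n,h[v,u],c['image'][v,u])
E
```

```text
floor [ 19 132 160] [160 129  77]
dark [ 18 123  85] [85 69 44]
rim [ 20 127 156] [156 129  78]
handle [ 19 126 164] [164 135  83]
board [ 13 133 142] [142  99  68]
board2 [17 68 79] [79 70 58]
table [ 21  26 137] [137 133 123]
lug [ 19  95 129] [129 112  81]
shad [27 28 83] [83 82 74]
panhandle [ 20 127 165] [165 137  83]
pandark [ 18 118  93] [93 76 50]
jigboard [ 13 127 133] [133  95  67]
```

```bash
sed -i "s/(h\[...,0\]>12).*$/(h[...,0]>=16)\&(h[...,0]<28)\&(h[...,1]>75)/" m.py; sed -n 4,6p m.py
python3 - <<'E'
from m import *
c=cap('top');P=cloud(c)
gray=(P[...,2]>.075)&(np.hypot(P[...,0]-.63,P[...,1]+.15)<.09)
gray=cv2.dilate(gray.astype(np.uint8),np.ones((5,5)))
r1=fitpans(c,np.array([.555,-.18,.28]),[.012],False,gray)
r2=fitpans(c,np.array([.575,.215,-.15,.575,.215,.45]),[.014,.026],True)
print(r1,r2)
im=cv2.cvtColor(c['image'],cv2.COLOR_RGB2BGR);m=np.zeros((1680,2240),np.uint8)
draw(c,m,*r1[0],.012,False);draw(c,m,*r2[0][:3],.014);draw(c,m,*r2[0][3:],.026)
big=cv2.resize(im,None,fx=S,fy=S,interpolation=3)
cs,_=cv2.findContours(m,0,2);cv2.drawContours(big,cs,-1,(255,0,0),1)
cv2.imwrite('pics/fit.png',np.hstack([big[660:1060,740:1060],big[660:1060,1200:1520]]))
s=r1[0];print('screw',s[:2]+.072*np.array([np.cos(s[2]),np.sin(s[2])]))
E
```

```text
def brass(c):
    h=cv2.cvtColor(c['image'],cv2.COLOR_RGB2HSV); return (h[...,0]>=16)&(h[...,0]<28)&(h[...,1]>75)
from scipy.optimize import minimize
(array([ 0.558, -0.176,  0.3  ]), np.float64(57.1875)) (array([ 0.564,  0.213, -0.139,  0.565,  0.213,  0.532]), np.float64(126.6875))
screw [ 0.627 -0.154]
```

View pics/fit.png

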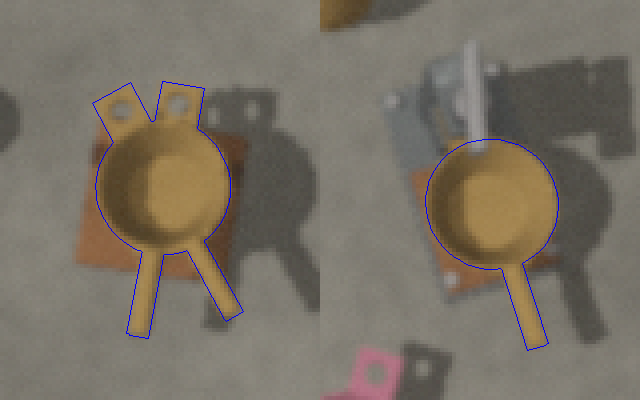

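The fits match the image: pan (0.558,-0.176, yaw 0.30), lower pan yaw -0.14, upper pan (0.565,0.213, yaw 0.53), so the target yaw is about 1.20. Moving to the bar now.

```bash
cat >> h.py <<'E'
def rel(p,yaw,k=1,p0=None,yaw0=None):
    """row (units) to reach TCP p with tool down, tool-x at yaw"""
    s=robot.observe();A=R.from_rotvec(s['tool_rot'])
    T=R.from_euler('z',yaw)*R.from_euler('x',np.pi)
    d=A.inv().apply(np.array(p)-s['ee_pos'])/.5; w=(A.inv()*T).as_rotvec()/np.pi
    print('row',np.round(np.r_[d,w],4),'j6',s['joint_positions'][5].round(3))
E
python3 -c "
from h import *
rel([.626,-.153,.22],.07+np.pi)
rel([.626,-.153,.22],.07+np.pi-1e-3)"
```

```text
row [ 9.985e-01 -3.350e-01 -1.210e-02 -0.000e+00  1.000e-04 -8.807e-01] j6 -0.02
row [ 9.985e-01 -3.350e-01 -1.210e-02 -0.000e+00  1.000e-04 -8.804e-01] j6 -0.02
```

Emit:
arm_command(
  plan="0.998 -0.335 -0.012 0 0 -0.88;0.998 -0.335 -0.012 0 0 -0.88;0.998 -0.335 -0.012 0 0 -0.88;0.998 -0.335 -0.012 0 0 -0.88;0.998 -0.335 -0.012 0 0 -0.88",
)

```text
time_s: 1.87
ee_pos: [0.3982, -0.3728, 0.2165]
tool_rot: [2.698, 1.609, 0.0]
contact_force: [1.1, -1.0, -0.5]
finger_gap: 1.004
gripper_force: 0.0
```

```bash
python3 -c "
from h import *
rel([.626,-.153,.22],.07+np.pi)"
```

```text
row [ 6.034e-01  1.918e-01 -6.900e-03  0.000e+00  2.000e-04 -6.800e-01] j6 -0.278
```

Emit:
arm_command(
  plan="0.603 0.192 -0.007 0 0 -0.68;0.603 0.192 -0.007 0 0 -0.68;0.603 0.192 -0.007 0 0 -0.68;0.603 0.192 -0.007 0 0 -0.68;0.603 0.192 -0.007 0 0 -0.68",
)

```text
time_s: 2.28
ee_pos: [0.5492, -0.2288, 0.2188]
tool_rot: [2.072, 2.361, -0.0]
contact_force: [-0.4, 0.2, 0.0]
finger_gap: 1.001
gripper_force: 0.0
```

```bash
python3 -c "
from h import *
rel([.626,-.153,.22],.07+np.pi)"
```

```text
row [ 1.303e-01  1.720e-01 -2.300e-03 -0.000e+00  2.000e-04 -4.808e-01] j6 -0.544
```

Emit:
arm_command(
  plan="0.13 0.172 -0.002 0 0 -0.48;0.13 0.172 -0.002 0 0 -0.48;0.13 0.172 -0.002 0 0 -0.48;0.13 0.172 -0.002 0 0 -0.48;0.13 0.172 -0.002 0 0 -0.48",
)

```text
time_s: 2.7
ee_pos: [0.6264, -0.1536, 0.219]
tool_rot: [-1.241, -2.885, 0.0]
contact_force: [0.2, -0.2, 0.2]
finger_gap: 0.997
gripper_force: 0.0
```

```bash
python3 -c "
from h import *
rel([.626,-.153,.2],.07+np.pi)"
```

```text
row [ 1.400e-03  2.000e-04  3.800e-02 -0.000e+00 -2.000e-04 -2.809e-01] j6 -1.016
```

Emit:
arm_command(
  plan="0.001 0 0.038 0 0 -0.281;0.001 0 0.038 0 0 -0.281;0.001 0 0.038 0 0 -0.281;0.001 0 0.038 0 0 -0.281;0.001 0 0.038 0 0 -0.281",
)

```text
time_s: 3.12
ee_pos: [0.6249, -0.155, 0.2004]
tool_rot: [-0.299, -3.127, 0.0]
contact_force: [-0.6, 0.3, -0.4]
finger_gap: 0.997
gripper_force: 0.0
```

Emit:
arm_command(
  plan="0 0 0 0 0 -0.081;0 0 0.06 0 0 -0.081;0 0 0.118 0 0 -0.081;0 0 0.118 0 0 -0.081",
)

```text
time_s: 3.45
ee_pos: [0.6213, -0.154, 0.1359]
tool_rot: [0.09, -3.13, -0.005]
contact_force: [-0.2, 1.3, -0.6]
finger_gap: 1.004
gripper_force: 0.0
```

```bash
python3 -c "
from h import *
rel([.626,-.153,.139],.07+np.pi)"
```

```text
row [-0.0095  0.0015 -0.0062  0.0011 -0.0034 -0.004 ] j6 -1.889
```

Emit:
arm_command(
  plan="-0.008 0.001 -0.007 0 -0.003 -0.004;-0.008 0.001 -0.007 0 -0.003 -0.004",
)

```text
time_s: 3.62
ee_pos: [0.6306, -0.1545, 0.1473]
tool_rot: [-0.11, 3.126, -0.001]
contact_force: [0.0, -0.3, 0.4]
finger_gap: 1.002
gripper_force: 0.0
```

```bash
python3 -c "
from h import *
rel([.626,-.153,.139],.07+np.pi)"
```

```text
row [ 0.0092  0.0037  0.0164 -0.0004  0.0043  0.0002] j6 -1.902
```

Emit:
arm_command(
  plan="0 0 0 0 0 0;0 0 0 0 0 0;0 0 0 0 0 0",
)

```text
time_s: 3.87
ee_pos: [0.6295, -0.1545, 0.1466]
tool_rot: [-0.11, 3.128, -0.001]
contact_force: [-0.0, -0.4, 0.0]
finger_gap: 1.002
gripper_force: 0.0
```

```bash
python3 -c "
from h import *
rel([.626,-.153,.139],.07+np.pi)"
```

```text
row [ 0.007   0.0034  0.0151 -0.0003  0.0037  0.    ] j6 -1.902
```

Emit:
arm_command(
  plan="0.007 0.003 0.015 0 0.003 0;0.007 0.003 0.015 0 0.003 0;0.007 0.003 0.015 0 0.003 0",
)

```text
time_s: 4.12
ee_pos: [0.6248, -0.1528, 0.137]
tool_rot: [0.11, -3.138, -0.001]
contact_force: [0.1, -1.2, -0.4]
finger_gap: 1.001
gripper_force: 0.0
```

Emit:
arm_command(
  plan="0 0 0 0 0 0;0 0 0 0 0 0;0 0 0 0 0 0;0 0 0 0 0 0;0 0 0 0 0 0",
  claw=255,
)

```text
time_s: 4.53
ee_pos: [0.6254, -0.153, 0.1377]
tool_rot: [-0.11, 3.139, -0.0]
contact_force: [0.1, -0.3, -0.7]
finger_gap: 0.669
gripper_force: 0.0
```

Emit:
arm_command(
  plan="0 0 0 0 0 0;0 0 0 0 0 0;0 0 0 0 0 0;0 0 0 0 0 0",
)

```text
time_s: 4.87
ee_pos: [0.6254, -0.153, 0.1376]
tool_rot: [-0.11, 3.14, -0.0]
contact_force: [0.1, 0.2, 1.1]
finger_gap: 0.375
gripper_force: 0.0
```

Emit:
arm_command(
  plan="0 0 0 0 0 0;0 0 0 0 0 0;0 0 0 0 0 0;0 0 0 0 0 0;0 0 0 0 0 0",
)

```text
time_s: 5.28
ee_pos: [0.6254, -0.1543, 0.1376]
tool_rot: [-0.11, 3.139, -0.004]
contact_force: [0.3, -5.4, -0.1]
finger_gap: 0.153
gripper_force: 30.0
```

Emit:
arm_command(
  plan="-0.002 -0.003 -0.001 0 0 0.039;-0.002 -0.003 -0.002 0 0 0.078;-0.002 -0.003 -0.003 0 0 0.117;-0.002 -0.003 -0.004 0 0 0.156;-0.002 -0.003 -0.005 0 0 0.195",
)

```text
time_s: 5.7
ee_pos: [0.626, -0.1528, 0.14]
tool_rot: [-0.85, -3.023, -0.004]
contact_force: [-1.2, 2.8, -0.9]
finger_gap: 0.154
gripper_force: 30.0
```

```bash
python3 -c "
from h import *
s=robot.observe();print(s)"
```

```text
{'time_s': 5.7, 'joint_positions': array([-0.25862489,  0.47895905,  1.50326909,  0.00270208,  1.16117333,
       -1.28222591]), 'qd': array([ 0.00433322, -0.00342797, -0.00913406,  0.00731987,  0.00913952,
        1.45646528]), 'tau': array([ -1.87303528, -48.45497131, -22.70052195,  -0.58468608,
        -0.14788132,  -1.04826249]), 'ee_pos': array([ 0.62597841, -0.15284618,  0.13998283]), 'tool_rot': array([-0.84997945, -3.02250411, -0.00384651]), 'contact_force': array([-1.17545073,  2.78714334, -0.8818805 ]), 'torque': array([ 0.40471352, -0.14822514,  0.1635203 ]), 'gripper_force': 29.99732494354248, 'finger_gap': 0.15422607248589368}
```

Emit:
arm_command(
  plan="0 0 -0.001 0 0 0.039;0 0 -0.002 0 0 0.078;0 0 -0.003 0 0 0.117;0 0 -0.004 0 0 0.156;0 0 -0.005 0 0 0.195",
)

```text
time_s: 6.12
ee_pos: [0.6273, -0.1517, 0.1424]
tool_rot: [-1.722, -2.626, -0.007]
contact_force: [3.1, 5.4, -2.5]
finger_gap: 0.157
gripper_force: 30.0
```

Emit:
arm_command(
  plan="0 0 -0.001 0 0 0.039;0 0 -0.002 0 0 0.078;0 0 -0.003 0 0 0.117;0 0 -0.004 0 0 0.156;0 0 -0.005 0 0 0.195",
)

```text
time_s: 6.53
ee_pos: [0.629, -0.1515, 0.1447]
tool_rot: [-2.434, -1.985, -0.011]
contact_force: [8.1, 5.1, -5.2]
finger_gap: 0.151
gripper_force: 30.0
```

Emit:
arm_command(
  plan="0 0 -0.001 0 0 0.039;0 0 -0.002 0 0 0.078;0 0 -0.003 0 0 0.117;0 0 -0.004 0 0 0.156;0 0 -0.005 0 0 0.195",
)

```text
time_s: 6.95
ee_pos: [0.6305, -0.1524, 0.1471]
tool_rot: [2.92, 1.159, 0.014]
contact_force: [12.3, 3.5, -7.6]
finger_gap: 0.151
gripper_force: 30.0
```

Emit:
arm_command(
  plan="0 0 -0.001 0 0 0.039;0 0 -0.002 0 0 0.078;0 0 -0.003 0 0 0.112;0 0 -0.003 0 0 0.112;0 0 -0.003 0 0 0.112",
)

```text
time_s: 7.37
ee_pos: [0.631, -0.1532, 0.1485]
tool_rot: [3.076, 0.638, 0.015]
contact_force: [12.4, 1.2, -8.1]
finger_gap: 0.151
gripper_force: 30.0
```

```bash
python3 - <<'E'
from h import *
s=robot.observe();print(s)
A=R.from_rotvec(s['tool_rot']).as_matrix();print('yaw',np.arctan2(A[1,0],A[0,0]))
cap('scene','s2.png')
E
```

```text
{'time_s': 7.3667, 'joint_positions': array([-0.25801857,  0.47478639,  1.48784024,  0.0044423 ,  1.17029773,
        0.90230938]), 'qd': array([-0.00111085, -0.00084808, -0.00126418,  0.00027815, -0.00010997,
       -0.0083629 ]), 'tau': array([-2.47144707e+00, -5.48322773e+01, -2.01135707e+01, -1.03038143e+00,
        3.39256547e+00, -4.95650468e-02]), 'ee_pos': array([ 0.63101789, -0.15321243,  0.1484603 ]), 'tool_rot': array([3.07597036, 0.63755959, 0.01505662]), 'contact_force': array([12.38999782,  1.1936073 , -8.14306703]), 'torque': array([ 0.07327337, -1.88141582, -0.11746672]), 'gripper_force': 29.99786227941513, 'finger_gap': 0.1509006474058399}
yaw 0.40876418586006236
```

Emit:
arm_command(
  plan="0 0 0 0 0 0;0 0 0 0 0 0;0 0 0 0 0 0;0 0 0 0 0 0",
  claw=110,
)

```text
time_s: 7.75
ee_pos: [0.6261, -0.1542, 0.1492]
tool_rot: [-3.076, -0.639, 0.001]
contact_force: [-0.1, -0.2, -0.2]
finger_gap: 0.414
gripper_force: 0.0
```

Emit:
arm_command(
  plan="0 0 -0.03 0 0 0;0 0 -0.1 0 0 0;0 0 -0.14 0 0 0;0 0 -0.14 0 0 0;0 0 -0.14 0 0 0",
)

```text
time_s: 8.17
ee_pos: [0.6268, -0.1546, 0.2207]
tool_rot: [3.075, 0.638, 0.004]
contact_force: [0.3, -0.2, -1.1]
finger_gap: 0.57
gripper_force: 0.0
```

```bash
python3 - <<'E'
from h import *
s=robot.observe();print(s['contact_force'],s['finger_gap'])
g=.558-.09*np.cos(.3),-.176-.09*np.sin(.3);print(g)
rel([*g,.2],.30)
E
```

```text
[ 0.2936243  -0.17121436 -1.09682325] 0.5695999666711925
(np.float64(0.4720197159786955), np.float64(-0.20259681859952056))
row [-0.3222 -0.0351  0.0405  0.0005 -0.0008  0.0348] j6 0.902
```

Emit:
arm_command(
  plan="-0.322 -0.035 0 0 0 0.035;-0.322 -0.035 0.02 0 0 0.035;-0.322 -0.035 0.04 0 0 0.035;-0.322 -0.035 0.04 0 0 0.035;-0.322 -0.035 0.04 0 0 0.035",
)

```text
time_s: 8.58
ee_pos: [0.4624, -0.2018, 0.1955]
tool_rot: [-3.102, -0.463, 0.019]
contact_force: [-0.6, 0.6, -0.5]
finger_gap: 0.567
gripper_force: 0.0
```

Emit:
arm_command(
  plan="0 0 0 0 0 0;0 0 0 0 0 0",
)

```text
time_s: 8.75
ee_pos: [0.4721, -0.2025, 0.1988]
tool_rot: [-3.106, -0.468, -0.0]
contact_force: [0.5, 0.3, 0.6]
finger_gap: 0.571
gripper_force: 0.0
```

```bash
python3 - <<'E'
from m import *
c=cap('top','t2.png');P=cloud(c)
m=(P[...,2]>.155)&(P[...,2]<.18)&(np.hypot(P[...,0]-.63,P[...,1]+.154)<.05)
p=P[m];vx=cv2.fitLine(np.float32(p[:,:2]),cv2.DIST_L2,0,.01,.01).ravel();print('bar',len(p),p.mean(0),np.arctan2(vx[1],vx[0]))
print(fitpans(c,np.array([.558,-.176,.30]),[.012],False,(P[...,2]>.075)|~brass(c)&(P[...,2]>.07)))
rel([.472,-.2026,.041],.30);print(robot.observe()['ee_pos'])
E
```

```text
bar 142 [ 0.625 -0.152  0.167] 0.4008566
(array([ 0.56 , -0.175,  0.302]), np.float64(26.6875))
row [-0.002 -0.     0.316  0.    -0.    -0.   ] j6 0.844
[ 0.473 -0.202  0.199]
```

View pics/t2.png

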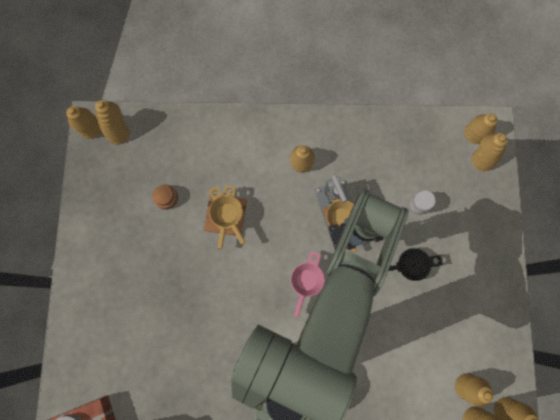

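The jig bar is at about (337,188), now turned to yaw 0.40 and raised. The arm hovers over the pan handle. I estimate the screw at about 2.8 rad, which leaves the pin only about 0.7 mm clear. I'll turn it another 0.3 rad for margin.

```bash
python3 - <<'E'
from m import *
rel([.628,-.154,.220],.405)
E
```

```text
row [ 0.325 -0.001 -0.042  0.    -0.    -0.034] j6 0.844
```

Emit:
arm_command(
  plan="0.1 0 -0.042 0 0 -0.034;0.18 0 -0.042 0 0 -0.034;0.26 -0.001 -0.042 0 0 -0.034;0.325 -0.001 -0.042 0 0 -0.034;0.325 -0.001 -0.042 0 0 -0.034",
)

```text
time_s: 9.22
ee_pos: [0.6347, -0.1507, 0.2181]
tool_rot: [-3.075, -0.641, -0.007]
contact_force: [-0.0, -0.3, -0.9]
finger_gap: 0.567
gripper_force: 0.0
```

Emit:
arm_command(
  plan="0 0 0.01 0 0 0;0 0 0.07 0 0 0;0 0 0.14 0 0 0;0 0 0.14 0 0 0;0 0 0.14 0 0 0",
)

```text
time_s: 9.63
ee_pos: [0.6252, -0.1539, 0.1485]
tool_rot: [-3.075, -0.633, 0.007]
contact_force: [-0.4, 0.3, 0.7]
finger_gap: 0.566
gripper_force: 0.0
```

Emit:
arm_command(
  plan="0 0 0 0 0 0;0 0 0 0 0 0;0 0 0 0 0 0;0 0 0 0 0 0;0 0 0 0 0 0",
  claw=255,
)

```text
time_s: 10.05
ee_pos: [0.6273, -0.1542, 0.1513]
tool_rot: [3.076, 0.634, 0.003]
contact_force: [0.1, -0.6, -0.1]
finger_gap: 0.237
gripper_force: 0.0
```

Emit:
arm_command(
  plan="0 0 0 0 0 0;0 0 0 0 0 0;0 0 0 0 0 0",
)

```text
time_s: 10.3
ee_pos: [0.6274, -0.1548, 0.1508]
tool_rot: [3.075, 0.634, 0.002]
contact_force: [1.0, -2.7, 3.3]
finger_gap: 0.149
gripper_force: 30.0
```

Emit:
arm_command(
  plan="0 0 -0.001 0 0 0.03;0 0 -0.001 0 0 0.06;0 0 -0.002 0 0 0.09;0 0 -0.002 0 0 0.09;0 0 -0.002 0 0 0.09",
)

```text
time_s: 10.72
ee_pos: [0.6273, -0.1545, 0.1518]
tool_rot: [3.134, 0.197, 0.002]
contact_force: [0.3, -2.0, 4.4]
finger_gap: 0.154
gripper_force: 30.0
```

```bash
python3 - <<'E'
from m import *
s=robot.observe();print(s['torque'],s['tau'][5])
A=R.from_rotvec(s['tool_rot']).as_matrix();print('yaw',np.arctan2(A[1,0],A[0,0]))
E
```

```text
[-0.326  0.077 -0.051] 0.013754758983850479
yaw 0.12569132474011097
```

Emit:
arm_command(
  plan="0 0 0 0 0 0;0 0 0 0 0 0;0 0 0 0 0 0;0 0 0 0 0 0",
  claw=120,
)

```text
time_s: 11.05
ee_pos: [0.6265, -0.1536, 0.1504]
tool_rot: [-3.135, -0.195, 0.002]
contact_force: [-0.1, -0.5, 0.1]
finger_gap: 0.411
gripper_force: 0.0
```

Emit:
arm_command(
  plan="0 0 -0.03 0 0 0;0 0 -0.1 0 0 0;0 0 -0.14 0 0 0;0 0 -0.14 0 0 0;0 0 -0.14 0 0 0",
)

```text
time_s: 11.47
ee_pos: [0.6274, -0.154, 0.2222]
tool_rot: [3.135, 0.195, 0.004]
contact_force: [-0.3, 0.4, -0.6]
finger_gap: 0.529
gripper_force: 0.0
```

```bash
python3 - <<'E'
from m import *
rel([.4725,-.2025,.2],.30); print(robot.observe()['finger_gap'])
E
```

```text
row [-0.319  0.058  0.044  0.    -0.001 -0.056] j6 1.188
0.5287717174426917
```

Emit:
arm_command(
  plan="-0.319 0.058 0 0 0 -0.056;-0.319 0.058 0.02 0 0 -0.056;-0.319 0.058 0.044 0 0 -0.056;-0.319 0.058 0.044 0 0 -0.056;-0.319 0.058 0.044 0 0 -0.056",
)

```text
time_s: 11.88
ee_pos: [0.4626, -0.2016, 0.1949]
tool_rot: [-3.101, -0.464, 0.021]
contact_force: [-1.3, -0.4, -0.2]
finger_gap: 0.528
gripper_force: 0.0
```

Emit:
arm_command(
  plan="0 0 0 0 0 0;0 0 0.06 0 0 0;0 0 0.14 0 0 0;0 0 0.2 0 0 0;0 0 0.26 0 0 0",
)

```text
time_s: 12.3
ee_pos: [0.473, -0.202, 0.0671]
tool_rot: [-3.106, -0.47, -0.0]
contact_force: [-0.0, -0.1, 0.0]
finger_gap: 0.533
gripper_force: 0.0
```

Emit:
arm_command(
  plan="0 0 0 0 0 0;0 0 0 0 0 0;0 0 0 0 0 0",
)

```text
time_s: 12.55
ee_pos: [0.474, -0.2028, 0.0701]
tool_rot: [3.105, 0.469, 0.003]
contact_force: [1.2, -0.9, -0.0]
finger_gap: 0.533
gripper_force: 0.0
```

```bash
python3 - <<'E'
from m import *
rel([.4735,-.202,.041],.30); print(robot.observe()['contact_force'])
E
```

```text
row [-0.001 -0.002  0.058  0.001 -0.001  0.   ] j6 0.844
[ 1.213 -0.91  -0.037]
```

Emit:
arm_command(
  plan="-0.001 -0.002 0.03 0 0 0;-0.001 -0.002 0.058 0 0 0;-0.001 -0.002 0.058 0 0 0;-0.001 -0.002 0.058 0 0 0",
)

```text
time_s: 12.88
ee_pos: [0.4726, -0.2021, 0.0415]
tool_rot: [3.105, 0.469, 0.003]
contact_force: [0.0, 0.3, 0.5]
finger_gap: 0.53
gripper_force: 0.0
```

Emit:
arm_command(
  plan="0 0 0 0 0 0;0 0 0 0 0 0;0 0 0 0 0 0;0 0 0 0 0 0;0 0 0 0 0 0",
  claw=255,
)

```text
time_s: 13.3
ee_pos: [0.4717, -0.2019, 0.0406]
tool_rot: [3.106, 0.469, 0.001]
contact_force: [0.3, -0.5, 1.2]
finger_gap: 0.193
gripper_force: 0.2
```

Emit:
arm_command(
  plan="0 0 0 0 0 0;0 0 0 0 0 0;0 0 0 0 0 0;0 0 0 0 0 0",
)

```text
time_s: 13.63
ee_pos: [0.4717, -0.2019, 0.0404]
tool_rot: [3.106, 0.469, 0.001]
contact_force: [-0.4, -1.1, 2.9]
finger_gap: 0.174
gripper_force: 29.9
```

```bash
python3 - <<'E'
from m import *
s=robot.observe();print(s['contact_force'],s['torque'],s['ee_pos'],s['finger_gap']*91)
rel([.4735,-.202,.041],.30)
E
```

```text
[-0.379 -1.097  2.916] [-0.102 -0.063 -0.019] [ 0.472 -0.202  0.04 ] 15.846353638619858
row [ 0.003  0.001 -0.001  0.    -0.    -0.   ] j6 0.845
```

Emit:
arm_command(
  plan="-0.015 0 -0.0005 0 0 0;-0.03 0 -0.001 0 0 0;-0.05 0 -0.001 0 0 0;-0.07 0 -0.001 0 0 0;-0.09 0 -0.001 0 0 0",
)

```text
time_s: 14.05
ee_pos: [0.4271, -0.2152, 0.0405]
tool_rot: [-3.106, -0.469, 0.0]
contact_force: [0.9, 1.3, -0.3]
finger_gap: 0.172
gripper_force: 29.9
```

Emit:
arm_command(
  plan="-0.03 0 0 0 0 0;-0.055 0 0 0 0 0;-0.08 0 0 0 0 0;-0.08 0 -0.02 0 0 0;-0.08 0 -0.05 0 0 0",
)

```text
time_s: 14.47
ee_pos: [0.3856, -0.2258, 0.064]
tool_rot: [-3.102, -0.467, 0.011]
contact_force: [-0.4, -0.4, -4.3]
finger_gap: 0.172
gripper_force: 30.0
```

Emit:
arm_command(
  plan="0 0 -0.05 0 0 0;0 0 -0.1 0 0 0;0 0 -0.15 0 0 0;0 0 -0.18 0 0 0;0 0 -0.18 0 0 0",
)

```text
time_s: 14.88
ee_pos: [0.3901, -0.2278, 0.1578]
tool_rot: [3.103, 0.468, 0.004]
contact_force: [0.3, 0.3, -3.8]
finger_gap: 0.173
gripper_force: 30.0
```

```bash
python3 - <<'E'
from m import *
s=robot.observe();print(s['contact_force'],s['torque'],s['ee_pos'],s['finger_gap']*91)
c=cap('scene','s3.png');P=cloud(c);cv2.imwrite('pics/s3.png',cv2.resize(cv2.cvtColor(c['image'],cv2.COLOR_RGB2BGR)[80:280,200:400],None,fx=3,fy=3,interpolation=3))
E
```

```text
[ 0.264  0.273 -3.781] [-0.088  0.263  0.069] [ 0.39  -0.228  0.158] 15.769013013922958
```

View pics/s3.png

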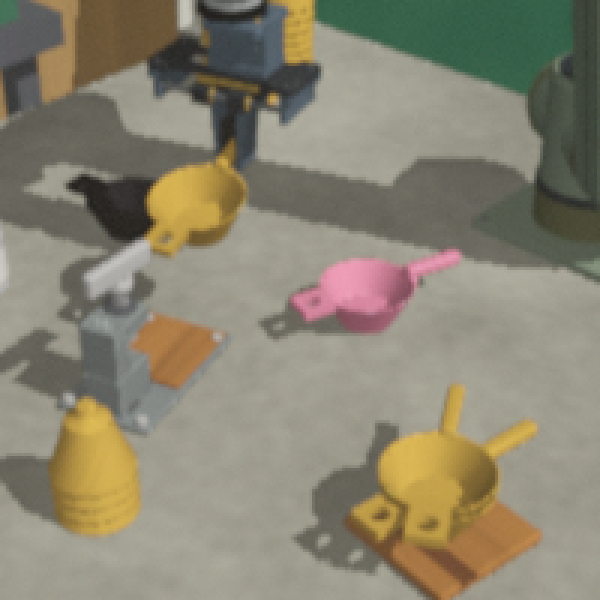

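The pan is out of the jig and held by its handle at (195,205), apparently level. The stack and the bells are untouched. Moving over to the stack.

```bash
python3 - <<'E'
from m import *
rel([.532,.128,.165],1.2)
E
```

```text
row [ 0.482 -0.595 -0.019  0.     0.    -0.287] j6 0.719
```

Emit:
arm_command(
  plan="0.03 -0.037 -0.01 0 0 -0.02;0.08 -0.1 -0.019 0 0 -0.05;0.13 -0.16 -0.019 0 0 -0.08;0.18 -0.22 -0.019 0 0 -0.11;0.23 -0.28 -0.019 0 0 -0.14",
)

```text
time_s: 15.35
ee_pos: [0.4568, -0.0577, 0.1628]
tool_rot: [-2.925, -1.14, 0.008]
contact_force: [1.0, -0.6, -3.5]
finger_gap: 0.171
gripper_force: 30.0
```

```bash
python3 - <<'E'
from m import *
rel([.532,.128,.165],1.2)
E
```

```text
row [ 0.362 -0.172 -0.005 -0.001  0.001 -0.145] j6 0.678
```

Emit:
arm_command(
  plan="0.08 -0.035 -0.005 0 0 -0.035;0.16 -0.075 -0.005 0 0 -0.07;0.24 -0.115 -0.005 0 0 -0.105;0.31 -0.15 -0.005 0 0 -0.13;0.35 -0.17 -0.005 0 0 -0.145",
)

```text
time_s: 15.77
ee_pos: [0.5299, 0.1243, 0.1648]
tool_rot: [-2.591, -1.773, 0.006]
contact_force: [1.0, -0.6, -3.3]
finger_gap: 0.173
gripper_force: 30.0
```

Emit:
arm_command(
  plan="0 0 0 0 0 0;0 0 0 0 0 0;0 0 0 0 0 0",
)

```text
time_s: 16.02
ee_pos: [0.529, 0.1206, 0.1654]
tool_rot: [-2.596, -1.767, 0.009]
contact_force: [0.0, -0.2, -3.9]
finger_gap: 0.173
gripper_force: 30.0
```

```bash
python3 - <<'E'
from m import *
s=robot.observe();print(s['ee_pos'],s['contact_force'],s['torque'])
A=R.from_rotvec(s['tool_rot']).as_matrix();yaw=np.arctan2(A[1,0],A[0,0]);print('yaw',yaw)
for n in('scene','top'):
    c=cap(n,n+'5.png');P=cloud(c);b=brass(c)
    t=s['ee_pos'];d=P-t;al=d[...,0]*np.cos(yaw)+d[...,1]*np.sin(yaw);la=-d[...,0]*np.sin(yaw)+d[...,1]*np.cos(yaw)
    for nm,lo,hi in [('handle',.0,.03),('lug',.15,.175)]:
        m=b&(al>lo)&(al<hi)&(abs(la)<.014)&(P[...,2]>.14);print(n,nm,m.sum(),np.median(P[...,2][m]) if m.any() else 0)
    rr=np.hypot(al-.0912,la);m=b&(P[...,2]>.155)&(rr<.062)&(rr>.048)
    G=np.c_[al[m]-.0912,la[m],np.ones(m.sum())]
    if m.sum()>30: print('rim plane',np.linalg.lstsq(G,P[...,2][m],rcond=None)[0],m.sum())
zu=t[2]+.019-.0475
print(fitpans(c,np.array([t[0]+.0912*np.cos(yaw),t[1]+.0912*np.sin(yaw),yaw]),[zu],True,(P[...,2]<.1)|(P[...,2]>.3)))
E
```

```text
[0.529 0.121 0.165] [ 0.04  -0.216 -3.896] [-0.283  0.056  0.004]
yaw 1.1949632178129495
scene handle 107 0.19004612441308188
scene lug 1 0.14021978016269954
rim plane [-0.567  0.002  0.144] 252
top handle 0 0
top lug 0 0
(array([0.558, 0.204, 1.303]), np.float64(29.875))
```

View pics/scene5.png

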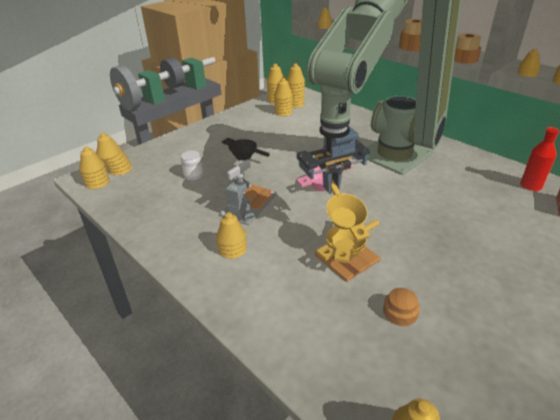

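The held pan is above the stack, but it has slipped and its nose droops at about (346,210). The wrist force is only its weight, so it isn't touching anything. I'll measure the pitch and compensate by tilting the tool.

```bash
cat > tilt.py <<'E'
from m import *
def pitch(c,off=.0912,verbose=True):
    s=robot.observe();A=R.from_rotvec(s['tool_rot']);g=s['ee_pos']-A.apply([0,0,.019])
    P=cloud(c);b=brass(c)&(np.linalg.norm(P-g,axis=-1)<.2)
    Q=A.inv().apply(P[b]-g)           # tool frame, x along handle->pan, z down
    def res(v):
        # pan = tool rotated about tool y by v[0] (nose down positive)
        X=R.from_euler('y',-v[0]).inv().apply(Q-[v[1],0,v[2]])
        x=X[:,0]-off;y=X[:,1];h=-X[:,2]+.0475;r=np.hypot(x,y)
        ks=np.cos(np.arctan(25/48))
        outer=np.where((h>-.003)&(h<.051),abs(r-(.030+.025*h/.048))*ks,1)
        inner=np.where((h>.009)&(h<.051),abs(r-(.027+.025*h/.048))*ks,1)
        fl=np.where(r<.034,abs(h-.012),1)
        lug=np.where((x>.05)&(x<.092)&(abs(y)<.02),abs(h-.05),1)
        ha=np.where((x<-.05)&(x>-.126)&(abs(y)<.01),abs(h-.055),1)
        return np.minimum.reduce([outer,inner,fl,lug,ha])
    best=[]
    for a in np.linspace(-.3,.9,25):
        best.append((np.minimum(res([a,0,0]),.015).mean(),a))
    a=min(best)[1]
    r=minimize(lambda v:np.minimum(res(v),.01).mean(),[a,0,0],method='Nelder-Mead',options=dict(initial_simplex=[[a,0,0],[a+.1,0,0],[a,.004,0],[a,0,.004]]))
    tz=A.apply([0,0,1]); tx=A.apply([1,0,0])
    tp=np.arctan2(tx[2],np.hypot(*tx[:2]))  # nose-up of tool x
    return r.x,r.fun,len(Q),'tool nose-up',tp
E
python3 - <<'E'
from tilt import *
for i in range(2): print(pitch(cap('scene')))
E
```

```text
(array([0.317, 0.002, 0.001]), np.float64(0.005424179121982555), 2683, 'tool nose-up', np.float64(-0.001485668645433955))
(array([0.314, 0.002, 0.001]), np.float64(0.005454353073302855), 2692, 'tool nose-up', np.float64(-0.0009464606373130009))
```

```bash
sed -i "s/<.2)$/<.2)\&(P[...,2]>.088)/" tilt.py
python3 - <<'E'
from tilt import *
for n in ('scene','top'): print(n,pitch(cap(n)))
E
```

```text
scene (array([0.31 , 0.002, 0.002]), np.float64(0.002300971384533639), 1593, 'tool nose-up', np.float64(-0.0005524140440523136))
top (array([0.313, 0.002, 0.   ]), np.float64(0.002727963951739128), 221, 'tool nose-up', np.float64(-0.000278376089769417))
```

```bash
cat >> h.py <<'E'
def relg(g,yaw,pit):
    """row to put grasp point at g, tool x at yaw with nose up by pit"""
    s=robot.observe();A=R.from_rotvec(s['tool_rot'])
    T=R.from_euler('z',yaw)*R.from_euler('x',np.pi)*R.from_euler('y',pit)
    p=np.array(g)+T.apply([0,0,.019])
    print('row',np.round(np.r_[A.inv().apply(p-s['ee_pos'])/.5,(A.inv()*T).as_rotvec()/np.pi],4),s['ee_pos'],s['contact_force'])
E
python3 - <<'E'
from m import *
relg([.531,.126,.184],1.2,.31)
E
```

```text
row [ 0.022 -0.003  0.003  0.     0.099 -0.002] [0.531 0.121 0.168] [ 0.838 -0.341 -3.137]
```

Emit:
arm_command(
  plan="0.002 0 0 0 0.012 0;0.006 0 0 0 0.035 0;0.012 0 0.001 0 0.06 0;0.018 -0.002 0.003 0 0.085 0;0.022 -0.003 0.003 0 0.099 -0.002",
)

```text
time_s: 16.73
ee_pos: [0.5327, 0.1312, 0.166]
tool_rot: [-2.428, -1.661, -0.384]
contact_force: [0.1, 0.5, -3.3]
finger_gap: 0.174
gripper_force: 30.0
```

Emit:
arm_command(
  plan="0 0 0 0 0 0;0 0 0 0 0 0;0 0 0 0 0 0",
)

```text
time_s: 16.98
ee_pos: [0.5338, 0.1322, 0.1664]
tool_rot: [-2.429, -1.664, -0.381]
contact_force: [-0.1, -0.6, -3.0]
finger_gap: 0.175
gripper_force: 30.0
```

```bash
python3 - <<'E'
from tilt import *
for n in ('scene','top'): print(n,pitch(cap(n)))
relg([.531,.126,.0855],1.2,.31)
s=robot.observe();A=R.from_rotvec(s['tool_rot']);print(s['ee_pos']-A.apply([0,0,.019]),A.as_matrix()[:,0])
E
```

```text
scene (array([0.328, 0.001, 0.001]), np.float64(0.002203045017936828), 1453, 'tool nose-up', np.float64(0.31032975784824085))
top (array([ 0.338,  0.   , -0.001]), np.float64(0.0021077289376641877), 1121, 'tool nose-up', np.float64(0.31045822768137965))
row [-0.063 -0.001  0.188  0.    -0.     0.001] [0.534 0.133 0.166] [-0.96   0.347 -3.235]
[0.532 0.127 0.184] [0.343 0.888 0.305]
```

```bash
python3 - <<'E'
from tilt import *
c=cap('top','t6.png');P=cloud(c)
print(fitpans(c,np.array([.565,.213,1.2]),[.1365],True,(P[...,2]<.1)|(P[...,2]>.25)))
c2=cap('scene');P=cloud(c2);print(pitch(c2))
im=cv2.cvtColor(c['image'],cv2.COLOR_RGB2BGR)[150:270,170:290];cv2.imwrite('pics/t6.png',cv2.resize(im,None,fx=4,fy=4,interpolation=3))
E
```

```text
(array([0.562, 0.214, 1.218]), np.float64(14.125))
(array([0.325, 0.002, 0.001]), np.float64(0.0022359721854363444), 1463, 'tool nose-up', np.float64(0.3105895668941156))
```

View pics/t6.png

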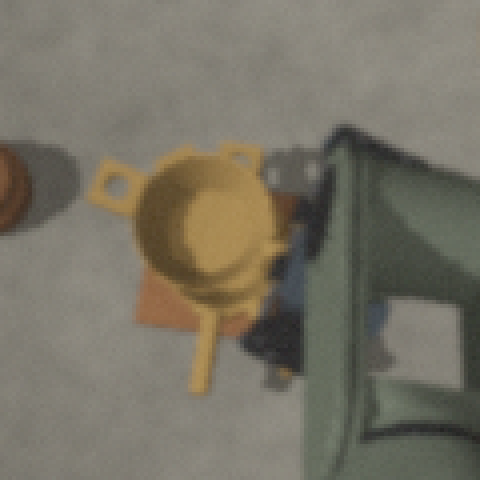

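```bash
python3 - <<'E'
from tilt import *
for z in (.105,.092,.0865): relg([.5335,.1265,z],1.2,.325)
E
```

```text
row [-0.048  0.004  0.151  0.     0.005  0.001] [0.534 0.133 0.166] [-0.939 -0.483 -3.478]
row [-0.056  0.004  0.176  0.     0.005  0.001] [0.534 0.133 0.166] [-0.939 -0.483 -3.478]
row [-0.06   0.004  0.186  0.     0.005  0.001] [0.534 0.133 0.166] [-0.939 -0.483 -3.478]
```

Emit:
arm_command(
  plan="-0.008 0.001 0.03 0 0.003 0;-0.02 0.002 0.065 0 0.005 0.001;-0.031 0.003 0.1 0 0.005 0.001;-0.042 0.004 0.132 0 0.005 0.001;-0.048 0.004 0.151 0 0.005 0.001",
)

```text
time_s: 17.6
ee_pos: [0.5347, 0.1321, 0.0851]
tool_rot: [-2.42, -1.653, -0.395]
contact_force: [-0.1, 0.3, -3.4]
finger_gap: 0.174
gripper_force: 30.0
```

Emit:
arm_command(
  plan="0 0 0 0 0 0;0 0 0 0 0 0",
)

```text
time_s: 17.77
ee_pos: [0.5356, 0.1322, 0.0868]
tool_rot: [-2.42, -1.653, -0.398]
contact_force: [-0.0, 0.2, -3.6]
finger_gap: 0.173
gripper_force: 30.0
```

```bash
python3 - <<'E'
from tilt import *
s=robot.observe();A=R.from_rotvec(s['tool_rot']);print(s['ee_pos']-A.apply([0,0,.019]),s['contact_force'],s['torque'])
for z in (.092,.0865): relg([.5335,.1265,z],1.2,.325)
E
```

```text
[0.533 0.127 0.105] [-0.028  0.179 -3.631] [-0.692  0.146 -0.082]
row [-0.008  0.     0.024  0.    -0.001 -0.001] [0.536 0.132 0.087] [-0.028  0.179 -3.631]
row [-0.012  0.     0.035  0.    -0.001 -0.001] [0.536 0.132 0.087] [-0.028  0.179 -3.631]
```

Emit:
arm_command(
  plan="-0.003 0 0.008 0 0 0;-0.006 0 0.017 0 0 0;-0.008 0 0.024 0 0 0;-0.008 0 0.024 0 0 0",
)

```text
time_s: 18.1
ee_pos: [0.5351, 0.132, 0.0738]
tool_rot: [-2.42, -1.653, -0.398]
contact_force: [-0.5, -0.4, -3.4]
finger_gap: 0.18
gripper_force: 30.0
```

Emit:
arm_command(
  plan="-0.001 0 0.003 0 0 0;-0.002 0 0.006 0 0 0;-0.003 0 0.009 0 0 0;-0.003 0 0.009 0 0 0",
)

```text
time_s: 18.43
ee_pos: [0.5364, 0.1322, 0.07]
tool_rot: [-2.421, -1.652, -0.402]
contact_force: [-0.1, 0.6, -1.1]
finger_gap: 0.177
gripper_force: 30.0
```

```bash
python3 - <<'E'
from tilt import *
s=robot.observe();A=R.from_rotvec(s['tool_rot']);print(s['ee_pos']-A.apply([0,0,.019]),s['contact_force'],s['torque'])
c=cap('top');P=cloud(c);print(pitch(c)); print(fitpans(c,np.array([.565,.213,1.2]),[.040],True,(P[...,2]<.03)|(P[...,2]>.12)))
E
```

```text
[0.534 0.127 0.088] [-0.116  0.62  -1.074] [-0.203 -0.099 -0.064]
(array([ 0.332, -0.001, -0.001]), np.float64(0.0036573501713156897), 85, 'tool nose-up', np.float64(0.32785160431580873))
(array([0.564, 0.212, 1.199]), np.float64(349.6875))
```

Emit:
arm_command(
  plan="-0.0005 0 0.0015 0 0 0;-0.001 0 0.003 0 0 0;-0.001 0 0.003 0 0 0;-0.001 0 0.003 0 0 0",
)

```text
time_s: 18.82
ee_pos: [0.5365, 0.1321, 0.0688]
tool_rot: [-2.421, -1.652, -0.403]
contact_force: [1.5, -1.2, 4.8]
finger_gap: 0.173
gripper_force: 30.0
```

```bash
python3 - <<'E'
from tilt import *
s=robot.observe();A=R.from_rotvec(s['tool_rot']);print(s['ee_pos']-A.apply([0,0,.019]),s['contact_force'],s['torque'])
E
```

```text
[0.534 0.126 0.087] [ 1.503 -1.232  4.781] [ 0.394 -0.226 -0.137]
```

The pan is resting in the stack with light contact, so I'll release it.

Emit:
arm_command(
  plan="0 0 0 0 0 0;0 0 0 0 0 0;0 0 0 0 0 0;0 0 0 0 0 0",
  claw=180,
)

```text
time_s: 19.15
ee_pos: [0.5349, 0.1319, 0.0673]
tool_rot: [-2.42, -1.653, -0.397]
contact_force: [0.3, -0.3, 0.2]
finger_gap: 0.293
gripper_force: 0.0
```

Emit:
arm_command(
  plan="0 0 -0.02 0 0 0;0 0 -0.06 0 0 0;0 0 -0.12 0 0 0;0 0 -0.18 0 0 0;0 0 -0.24 0 0 0",
)

```text
time_s: 19.57
ee_pos: [0.5208, 0.0955, 0.1831]
tool_rot: [-2.421, -1.653, -0.398]
contact_force: [1.2, 0.9, -0.0]
finger_gap: 0.293
gripper_force: 0.0
```

Emit:
arm_command(
  plan="0 0 -0.08 0 0 0;-0.08 0 -0.15 0 0 0;-0.16 0 -0.2 0 0 0;-0.24 0 -0.2 0 0 0;-0.3 0 -0.2 0 0 0",
)

```text
time_s: 19.98
ee_pos: [0.4585, -0.0668, 0.2311]
tool_rot: [-2.423, -1.658, -0.404]
contact_force: [1.1, 0.1, -0.6]
finger_gap: 0.297
gripper_force: 0.0
```

```bash
python3 - <<'E'
from tilt import *
c=cap('scene','s7.png');P=cloud(c);b=brass(c)
ct=cap('top','t7.png');Pt=cloud(ct);bt=brass(ct)
im=cv2.cvtColor(c['image'],cv2.COLOR_RGB2BGR)[185:285,300:400];im2=cv2.cvtColor(ct['image'],cv2.COLOR_RGB2BGR)[160:260,175:275]
cv2.imwrite('pics/f7.png',cv2.resize(np.hstack([im,im2]),None,fx=4,fy=4,interpolation=3))
print(fitpans(ct,np.array([.564,.213,-.139,.565,.213,.532,.565,.213,1.2]),[.014,.026,.038],True))
for Q,bb in((P,b),(Pt,bt)):
    x=Q[...,0]-.565;y=Q[...,1]-.213;r=np.hypot(x,y)
    m=bb&(r<.022);print('floor z',np.median(Q[...,2][m]))
    m=bb&(r<.06)&(r>.048)&(Q[...,2]>.07);A=np.c_[x[m],y[m],np.ones(m.sum())]
    print('rim',np.linalg.lstsq(A,Q[...,2][m],rcond=None)[0],m.sum())
    al=x*np.cos(1.2)+y*np.sin(1.2);la=-x*np.sin(1.2)+y*np.cos(1.2)
    for lo,hi in((-.12,-.065),(.06,.088)):
        m=bb&(al>lo)&(al<hi)&(abs(la)<.007)&(Q[...,2]>.06);print(lo,m.sum(),np.median(Q[...,2][m]) if m.any() else None)
E
```

```text
(array([ 0.564,  0.212, -0.144,  0.565,  0.213,  0.53 ,  0.566,  0.214,  1.197]), np.float64(165.375))
floor z 0.05004130265677709
rim [-0.054 -0.005  0.082] 314
-0.12 49 0.09276914689289328
0.06 32 0.0861903352517891
floor z 0.04951411875262357
rim [0.003 0.006 0.083] 272
-0.12 70 0.0923874734101231
0.06 15 0.08450805970849173
```

View pics/f7.png

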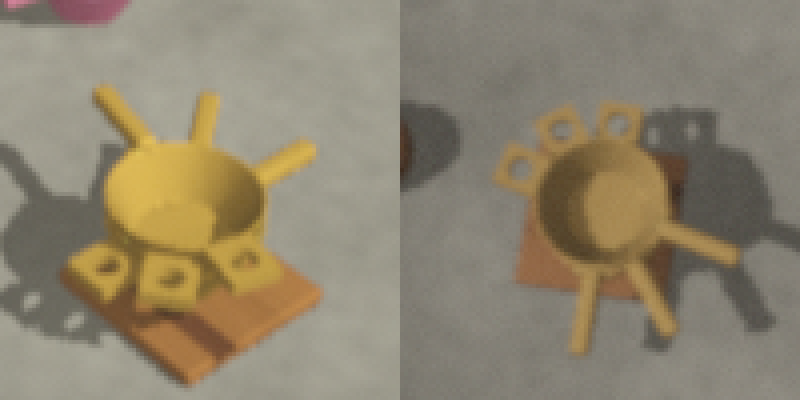

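The pan is nested, with its floor at 50 mm as expected. It sits level, the handle steps are 0.67 and 0.67 rad, and the stack hasn't moved. Handing in.

```bash
python3 -c "
from h import *
print(robot.hand_in())"
```

```text
the job is handed in; nothing more can be done
None
```

The screw was loosened about 3.1 rad clockwise and the pan drawn out. It is nested level in the stack, with its handle fanned 0.67 rad beyond the upper pan's, the same step as between the other two. The gripper is clear and the job was handed in at about 20 s; the judge's verdict was not shown.

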